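# Draw the last meal tray out from under the wire rack with the pull hook

### The arm

A 6-joint arm with a two-finger parallel gripper is mounted at the origin on the work surface. World frame = base frame: x ahead of the robot, y to its left, z up, the work surface at z = 0. Lengths are in m, angles in rad, forces in N, time in s.
With the tool pointing down it reaches from about 0.325 to 1 m from the base axis. Payload 5.1 kg.
Tool frame: the origin (TCP) lies midway between the tips of the shut fingers; the grasp point (between the pads) lies 19 mm behind it (robot.grip_point_offset is the z of the grasp point in the tool frame, in m); z points along the fingers, y is the line along which they close (so a half turn about z gives the same grasp; the last joint's range is limited). The gripper opens to 85 mm and grips with 20 to 120 N. Pads are 22 mm wide; open, the fingers measure 114 mm over their backs; the gripper's body (76 mm by 85 mm) begins 54 mm behind the grasp point. The pads swing forward as they close: fully open they stand 13 mm farther back than shut.
Start: joints at [-1.318, 0.124, 1.65, -0, 1.367, -0.083], TCP at [0.214, -0.614, 0.231] pointing down, gripper open.
Joint ranges: [-2.61, 2.61], [-1.02, 2.33], [0.03, 2.71], [-1.35, 4.49], [0.32, 2.68], [-2.91, 2.91]. Speed limits (rad/s): [2.57, 2.57, 3.14, 3.14, 3.14, 3.14].

### API

Orientations are given as a 3x3 rotation matrix whose columns are the frame's x, y, z axes.
In Python, from rig import robot gives the robot as it stands. The module is installed in compiled form; this text tells all that it offers.
- The arm moves only by the shell command python3 -m inch 'ROWS' [OPENING] [FORCE]. ROWS is JSON, one flat list of numbers, 4 for each row, row after row: the shift along the tool's x, y, z in cm, then the turn about the tool's z in rad. In form: [dx, dy, dz, spin, dx, dy, dz, spin, ...]. A call has exactly 8 rows; each row is the pose to reach, as a shift and turn from the pose commanded when the call began, along the tool's axes at that moment; what a row does not reach only later rows make up. A row lasts 1/10 s, in which the tool goes at most 50 mm and 8.59 degrees, less where a joint would pass 70% of its speed; a pose out of reach is approached as far as the arm can. A call with a gripper value outside its range is refused whole. OPENING is the opening in per cent of the stroke, from 0 (shut) to 100 (fully open), set as the call begins (- or left out, the last holds). The fingers move at their own pace and stop on an object; FORCE is the grip in N (left out, the last holds). Time passes only in rows, so rows that repeat a pose let the fingers close, or fill a call up. It gives the time, the measured TCP pose, the force, the opening and the grip force at its end, in the units of the state.
- robot.get_state(): the state, without advancing time (a new reading comes with each control period).
- robot.get_image(name): name is "side" or "top"; returns (picture, depth): 480x640x3 uint8, blue, green, red; 480x640 float32, m along the optical axis (not along the pixel's ray), 0 where there is no reading.
- robot.camera_params(name): a dict with "vertical_fov" (degrees; the focal length in pixels is half the picture's height over the tangent of half this angle, whatever the lens; pixels are square), "cx", "cy" (the principal point, pixels), "distortion" ([k1, k2, p1, p2, k3] as OpenCV has them; the pictures are not rectified), "extrinsics" (4x4, takes a point from camera to world coordinates). Camera axes: x right, y up, looking along -z (the intrinsics and any distortion apply to the point x, -y, -z); pixel columns grow to the right and rows downward; lengths in m; the calibration is good to about 2 mm. A picture is of the moment at which its call begins. camera_params takes no time and is no camera call.
- robot.job_done(): hands the job in; it is judged then, once.
The state is a dict: "time_s": time; "joints": joint angles; "qd": joint speeds; "effort": joint torques, N m; "tool_pos": TCP position; "orientation": TCP orientation; "contact_force": force on the tool from outside, world axes, zero at the start; "ft_torque": the same for the moment, N m; "finger_gap": opening from 0.0 (shut) to 1.0 (fully open); "finger_force": force on a finger pad.
Only numpy, scipy, OpenCV 4.12 (cv2) and the standard library are available. Lean on these libraries where they do the work, as an engineer would, in place of code of your own. Each camera call takes 0.05 s, during which the arm holds its last target. There are 200 camera calls.

### The job

Take the pull hook from the fork of its stand, reach in under the wire rack, catch the upright handle of the tray from behind and slide the tray along the counter until all of it stands at least 3 cm clear in front of the rack, with its meal box still lying flat inside. Then hang the hook back in its fork and let go. Move the tray only with the hook, do not lift or tip it, and leave the bottle, the chopstick crock and the pair of meal boxes where they are.

Things in the scene. Friction and masses are not known exactly. Their poses are not given: they have to be found in the camera images.
- rack: Fixed chrome wire rack, 270 deep, 460 wide, on four 16 mm corner legs, open in front. Origin: on the counter straight below the front face of the front rail, at its middle; +x to the rack's back, so x < 0 is in front of it. Front rail: 10 mm round bar, z 190 to 200; wires above it (to z 204) run in x. Boxed meals fixed on its two ends (|y| > 123, x > 95, to z 301).
- tray_bar (a point): Middle (bar's centre) of the handle bar of the loose tray; tray axes: z up, y along the bar, +x from handle to far side. The handle is an upright steel arch of 7 mm round bar over the tray's near long wall, 99 wide; its level top is 76 long, this point 54 above the counter, 22 above the wall's rim, the arch open below. It starts 25 to 55 mm behind the face of the rack's front rail.
- tray: The aluminium tray, 120 (x) by 190 (y), walls 32 high and 3 thick, about 220 g, loose on the counter under the rack. Origin: centre of its underside; axes as tray_bar, which is at x = -58.5. At the start at least 23 mm are free inside between its near wall and the meal box.
- meal_center (a point): Centre of the closed clear meal box lying flat in the tray, 78 (x) by 150 (y) by 45 high, about 200 g; z up.
- hook_grip (a point): Centre of the wooden handle of the loose pull hook (150 g), hook axes. Handle 28 (x) by 24 (y) by 92 long (z): grip it across y. Below it a steel collar, 28 diameter, underside at z = -52; then a straight 7 mm steel rod on the axis to the bend at z = -185. At the start it hangs upright in the fork with the yaw of the stand, its bent leg towards the fork's open side.
- hook_bend (a point): The hook's bend (centre of the bar), at z = -185 on the hook's axis; axes as hook_grip. From here a straight leg of 7 mm bar, 28 long, is bent back by 65 degrees from the rod's direction (-z) towards -x; it ends at hook_tip.
- hook_tip (a point): End of the hook's leg (centre of the bar), at x = -25.4, z = -196.8 from the handle's centre; axes as hook_grip.
- stand_fork (a point): Fork of the fixed steel tool stand: point on the hanging rod's axis at the start, level with the prongs' tops, 185 above the counter; z up, the fork opens to -x. Slot 14 wide between two 12 mm prongs 6 thick, from x = -30 (open) to x = 19. The collar's underside rests on the prongs, the handle's centre 52 above this point. Nothing of the stand is higher; post at x = 55, foot x -30 to 100, 100 wide.
- soy_mid (a point): Bystander: loose amber bottle, 64 diameter, 170 high; point at mid-height.
- crock_mid (a point): Bystander: loose white crock, 90 diameter, with chopsticks up to 208 high; point 50 above the counter.
- pair_mid (a point): Bystander: two clear meal boxes stacked, 150 by 105, 92 high in all; point at mid-height.

How it is judged:
On the way, in this order (a step that is already met when the one before it is completed fails the run):
1. the hook is caught behind the tray's handle bar: its bend beyond the bar, its tip below the bar's centre, between the arch's ends (x of hook_bend in the frame of tray_bar between 0 and 0.05 m and z of hook_tip in the frame of tray_bar below -0.004 m and y of hook_tip in the frame of tray_bar between -0.045 and 0.045 m and x of tray_bar in the frame of rack above 0 m), for 0.1 s.
2. the whole tray has been drawn out in front of the rack (((x of tray in the frame of rack below -0.085 m and angle between the x axis of tray and the x axis of rack, either way round below 0.27 rad) or x of tray in the frame of rack below -0.113 m)), for 0.1 s.
At the end, for the whole second after the job is handed in: All of the tray in front of the rack (centre 85 mm or more out if square to it within 15 degrees, else 113), within its width, handle at most 350 mm out, flat and at rest on the counter, meal box flat inside; hook hanging still and upright in the fork, handle centre 46 to 58 mm above the fork point (((x of tray in the frame of rack below -0.085 m and angle between the x axis of tray and the x axis of rack, either way round below 0.27 rad) or x of tray in the frame of rack below -0.113 m) and x of tray_bar in the frame of rack above -0.35 m and y of tray_bar in the frame of rack between -0.23 and 0.23 m and angle between tray_bar's own z axis and vertical below 0.05 rad and height (world z) of tray_bar below 0.06 m and linear speed of tray below 0.02 m/s and x of meal_center in the frame of tray_bar between 0.02 and 0.12 m and y of meal_center in the frame of tray_bar between -0.06 and 0.06 m and angle between meal_center's own z axis and vertical below 0.06 rad and horizontal distance between hook_grip and stand_fork below 0.025 m and z of hook_grip in the frame of stand_fork between 0.046 and 0.058 m and angle between hook_grip's own z axis and vertical below 0.12 rad and linear speed of hook below 0.03 m/s); the robot touches nothing.
It fails at once if the hand or arm touches the tray or the meal box (contact force between any of the fingers, the arm and tray above 0.5 N or contact force between any of the fingers, the arm and meal above 0.5 N).
It fails at once if the tray is lifted off the counter by 30 mm, or the tray or its meal box is tipped by more than 17 degrees (height (world z) of tray_bar above 0.084 m or angle between any of tray_bar, meal_center's own z axis and vertical above 0.3 rad).
It fails at once if the bottle, the crock or the pair of meal boxes is moved by more than 15 mm (distance of any of soy_mid, crock_mid, pair_mid from where it was at the start of the episode above 0.015 m).
It also fails if it takes over 67 s, if anything falls off the work surface, if the arm or the gripper's body presses on something with over 40 N, if the wrist force passes 120 N, or if a joint passes its speed limit or range.

## Working session

There is one attempt and no reset: what is moved stays moved. The work goes in short steps, Python scripts to look and compute and a shell command to move; the robot and the scene stay as the last step left them, time stands still between calls to the robot, and variables do not carry over. Pictures are saved under pics/ and viewed, at most 10 in all, crops included, and the job is handed in when it is done.

```bash
mkdir -p pics
cat > h.py <<'E'
import numpy as np, cv2
from rig import robot
def cam(n):
    p=robot.camera_params(n); f=240/np.tan(np.radians(p["vertical_fov"])/2)
    K=np.array([[f,0,p["cx"]],[0,f,p["cy"]],[0,0,1]]); return K,np.array(p["distortion"],float),np.array(p["extrinsics"])
def rays(n,uv):
    K,d,E=cam(n); q=cv2.undistortPoints(np.array(uv,float).reshape(-1,1,2),K,d)[:,0]
    v=np.c_[q[:,0],-q[:,1],-np.ones(len(q))]; return E[:3,3],v@E[:3,:3].T
def onz(n,uv,z):
    o,r=rays(n,uv); return o+r*((z-o[2])/r[:,2])[:,None]
def dep(n,uv,D):
    o,r=rays(n,uv); return o+r*np.array([D[int(v),int(u)] for u,v in uv])[:,None]
def cloud(n,D):
    v,u=np.mgrid[0:480,0:640]; o,r=rays(n,np.c_[u.ravel(),v.ravel()]); return (o+r*D.reshape(-1,1)).reshape(480,640,3)
def proj(n,P):
    K,d,E=cam(n); c=(np.array(P,float)-E[:3,3])@E[:3,:3]; c=c*[1,-1,-1]
    return cv2.projectPoints(c,np.zeros(3),np.zeros(3),K,d)[0][:,0]
E
python3 - <<'E'
from h import *
for n in("side","top"):
    i,D=robot.get_image(n); cv2.imwrite(f"pics/{n}0.png",i); np.save(n+"0.npy",D)
    K,d,E=cam(n); print(n,K[0,0],d,E.round(3).tolist())
s=robot.get_state(); print(s["tool_pos"],np.round(s["orientation"],3).tolist(),robot.grip_point_offset)
E
```

```text
side 510.50161909901226 [-0.08627061  0.          0.          0.          0.        ] [[-0.892, 0.246, -0.378, 0.106], [-0.451, -0.466, 0.761, 0.905], [0.012, 0.85, 0.527, 0.775], [0.0, 0.0, 0.0, 1.0]]
top 580.5021952566307 [-0.17909565  0.          0.          0.          0.        ] [[-0.028, 0.998, -0.061, 0.495], [-1.0, -0.028, -0.002, -0.011], [-0.004, 0.061, 0.998, 1.362], [0.0, 0.0, 0.0, 1.0]]
[ 0.21402549 -0.61318508  0.23021826] [[0.944, 0.329, -0.0], [0.329, -0.944, 0.002], [0.0, -0.002, -1.0]] -0.0187
```

View pics/side0.png

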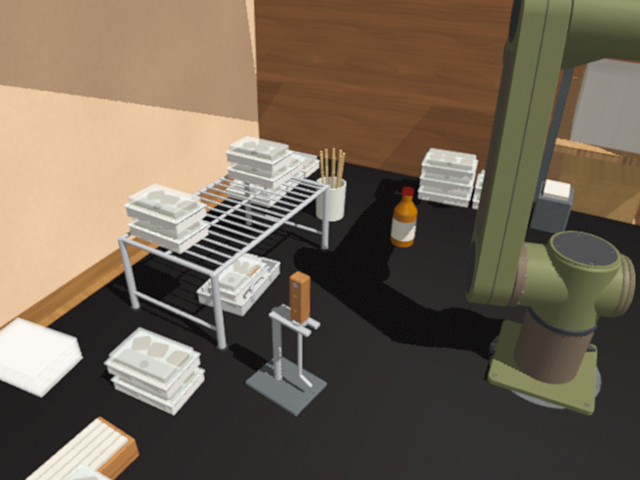

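View pics/top0.png

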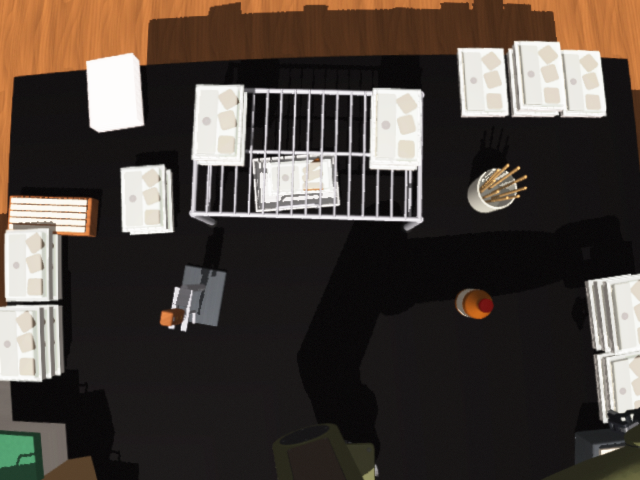

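The side view shows the rack at the left, the tray beneath it at (240,285) and the stand with the wooden-handled hook at (298,330). In the top view the rack's front rail runs from about (190,214) to (422,218), the tray is at (296,183) and the stand is at (195,300). Next I'll enlarge the tray and the hook.

Run:
```python
import cv2,numpy as np
s=cv2.imread("pics/side0.png");t=cv2.imread("pics/top0.png")
f=lambda i,x,y,w,h:cv2.resize(i[y:y+h,x:x+w],(400,300),interpolation=cv2.INTER_CUBIC)
cv2.imwrite("pics/crops.png",np.vstack([np.hstack([f(t,236,140,120,90),f(t,140,250,100,75)]),np.hstack([f(s,180,235,120,90),f(s,230,260,200,150)])]))
```

```text
(no output)
```

View pics/crops.png

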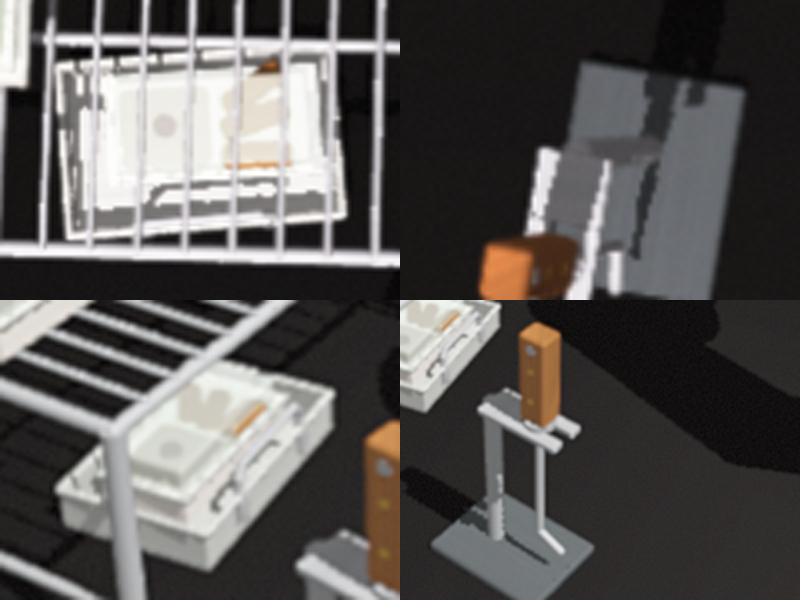

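Run:
```python
from h import *
t=cv2.imread("pics/top0.png");D=np.load("top0.npy");P=cloud("top",D)
# rail pts near front
sel=(abs(P[...,2]-.195)<.02)
v,u=np.nonzero(sel[205:228,185:430]);print(len(v))
q=P[205:228,185:430][sel[205:228,185:430]]
q=q[q[:,0]<np.median(q[:,0])+.02]
print("rail",np.percentile(q,[2,50,98],axis=0).round(3))
c=np.polyfit(q[:,1],q[:,0],1);print(c)
print("ends z.195",onz("top",[[190,214],[422,218]],.195).round(4))
# orange handle
for n,box in(("top",(150,300,190,335)),("side",(280,265,320,330))):
    i=cv2.imread(f"pics/{n}0.png");h=cv2.cvtColor(i,cv2.COLOR_BGR2HSV)
    m=(h[...,0]<18)&(h[...,1]>120)&(h[...,2]>60)
    M=np.zeros_like(m);a,b,c_,d=box;M[b:d,a:c_]=m[b:d,a:c_]
    C=cloud(n,np.load(n+"0.npy"));p=C[M];print(n,M.sum(),np.percentile(p,[3,50,97],axis=0).round(4).tolist())
    tp=p[p[:,2]>np.percentile(p[:,2],97)-.006];print("top face",len(tp),tp.mean(0).round(4))
    vv,uu=np.nonzero(M);print(uu.min(),uu.max(),vv.min(),vv.max())
# stand foot
sel=(P[...,2]>.001)&(P[...,2]<.02);sel[:260]=0;sel[330:]=0;sel[:,:170]=0;sel[:,230:]=0
h=t.max(2)>50
print("foot",cv2.minAreaRect(P[sel&h][:,:2].astype(np.float32)))
```

```text
1546
rail [[ 0.605 -0.198  0.194]
 [ 0.622  0.015  0.2  ]
 [ 0.64   0.263  0.206]]
[0.04529024 0.62082576]
ends z.195 [[ 0.6308  0.2702  0.195 ]
 [ 0.6088 -0.202   0.195 ]]
top 339 [[0.3979, 0.2853, -0.0005], [0.4262, 0.2926, 0.277], [0.439, 0.3919, 0.2861]]
top face 140 [0.4268 0.294  0.2986]
159 183 309 326
side 921 [[0.4098, -0.0381, -0.0001], [0.4195, 0.3093, 0.2439], [0.6, 0.3139, 0.2828]]
top face 168 [0.4214 0.3065 0.2843]
289 310 271 322
foot ((0.44810912013053894, 0.3041965663433075), (0.12059293687343597, 0.1562860608100891), 78.77823638916016)
```

The crops show the handle's arch on the tray's near wall, roughly (284,197)-(321,195) in the top view. The fork prongs run toward the camera bottom with the hook's leg on the open side. The moves cannot tilt the tool, so I'll tilt the hook in the grip by levering its rod against a fork prong. First I'll measure more precisely and check by projecting back.

Run:
```python
from h import *
t=cv2.imread("pics/top0.png");s=cv2.imread("pics/side0.png")
def orange(i,box,vmin):
    h=cv2.cvtColor(i,cv2.COLOR_BGR2HSV);m=((h[...,0]<20)&(h[...,1]>110)&(h[...,2]>vmin)).astype(np.uint8)
    M=np.zeros_like(m);a,b,c,d=box;M[b:d,a:c]=m[b:d,a:c];return M
for n,i,box in(("top",t,(150,300,190,335)),("side",s,(280,265,320,330))):
    for vm in (60,150,180):
        M=orange(i,box,vm);c=max(cv2.findContours(M,0,2)[0],key=cv2.contourArea);r=cv2.minAreaRect(c)
        print(n,vm,r, onz(n,[r[0]],.283).round(4)[0])
# prongs: crop coords -> px (140+(x-400)/4, 250+y/4)
c=lambda x,y:(140+(x-400)/4,250+y/4)
print("prongs",onz("top",[c(543,150),c(525,240),c(607,160),c(578,297)],.185).round(4))
k=lambda x,y:(230+(x-400)/2,260+(y-300)/2)
print("side prongs ends",onz("side",[k(557,445),k(574,431)],.185).round(4))
# tray rim corners top (crop 3.333)
g=lambda x,y:(236+x*.3,140+y*.3)
T=onz("top",[g(55,63),g(328,50),g(347,215),g(70,240)],.032);print("tray top",T.round(4))
w=lambda x,y:(180+x*.3,235+(y-300)*.3)
S=onz("side",[w(57,492),w(212,543),w(334,390)],.032);print("tray side",S.round(4))
print("bar top",onz("top",[g(158,190),g(285,182)],.054).round(4),"bar side",onz("side",[w(232,483),w(300,410)],.054).round(4))
# rail in side: front-left top corner & right
print("rail side",onz("side",[w(118,430),(328,186)],.195).round(4))
```

```text
top 60 ((171.0, 317.5), (17.0, 24.0), 90.0) [0.4264 0.289  0.283 ]
top 150 ((165.75, 318.2499694824219), (10.982503890991211, 13.139781951904297), 11.309932708740234) [0.4251 0.2992 0.283 ]
top 180 ((165.86485290527344, 318.31085205078125), (10.357135772705078, 12.494322776794434), 9.462322235107422) [0.425 0.299 0.283]
side 60 ((299.5, 296.5), (51.0, 21.0), 90.0) [0.3993 0.3488 0.283 ]
side 150 ((304.0850830078125, 295.7569580078125), (49.99467468261719, 18.45658302307129), 76.26373291015625) [0.3939 0.3438 0.283 ]
side 180 ((299.5000305175781, 277.0000305175781), (16.099689483642578, 8.497057914733887), 26.56505012512207) [0.4235 0.3031 0.283 ]
prongs [[0.4815 0.3048 0.185 ]
 [0.4355 0.3153 0.185 ]
 [0.4756 0.2714 0.185 ]
 [0.4059 0.2882 0.185 ]]
side prongs ends [[0.3979 0.3187 0.185 ]
 [0.3929 0.2959 0.185 ]]
tray top [[ 0.7744  0.1606  0.032 ]
 [ 0.7775 -0.0306  0.032 ]
 [ 0.6611 -0.0403  0.032 ]
 [ 0.6494  0.1521  0.032 ]]
tray side [[ 0.7707  0.1658  0.032 ]
 [ 0.6419  0.1618  0.032 ]
 [ 0.6603 -0.0389  0.032 ]]
bar top [[0.6793 0.0885 0.054 ]
 [0.6822 0.0018 0.054 ]] bar side [[0.6496 0.1222 0.054 ]
 [0.6531 0.0236 0.054 ]]
rail side [[ 0.6298  0.2634  0.195 ]
 [ 0.6032 -0.1968  0.195 ]]
```

```bash
cat >> h.py <<'E'
def delta(p,yaw=None):
    s=robot.get_state();R=np.array(s["orientation"]);d=R.T@(np.array(p)-s["tool_pos"])*100
    y=np.arctan2(R[1,0],R[0,0]);sp=0 if yaw is None else -((yaw-y+np.pi)%(2*np.pi)-np.pi)
    print("rows cm",d.round(2),"spin",round(sp,3),"| tcp",np.round(s["tool_pos"],4),"yaw",round(y,3),"t",round(s["time_s"],1),"gap",round(s["finger_gap"],3),"F",np.round(s["contact_force"],1),"j",np.round(s["joints"],2))
E
python3 -m inch '[4,-4,-4,-0.15, 8,-9,-8,-0.3, 13,-13,-10,-0.45, 18,-17,-10,-0.6, 23,-21,-10,-0.75, 27,-25,-10,-0.9, 31,-29,-10,-1.05, 34,-33,-10,-1.2]' 100
python3 -c "
from h import *
delta([.4245,.301,.325],2.93)"
```

```text
time_s: 0.9
tool_pos: [0.3869, -0.2767, 0.3286]
orientation: [[0.029, 1.0, 0.0], [1.0, -0.029, 0.0], [0.0, 0.0, -1.0]]
contact_force: [1.8, -0.6, -0.4]
finger_gap: 0.999
finger_force: 0.0
rows cm [57.85  2.07  0.37] spin -1.388 | tcp [ 0.3869 -0.2767  0.3286] yaw 1.542 t 0.9 gap 0.999 F [ 1.8 -0.6 -0.4] j [-0.73 -0.31  1.9   0.    1.56 -0.7 ]
```

```bash
python3 -m inch '[5,1,0,-0.15, 10,1,0,-0.3, 15,2,0,-0.45, 20,2,0,-0.6, 25,2,0,-0.75, 30,2,0,-0.9, 35,2,0,-1.05, 40,2,0,-1.2]'
python3 -m inch '[0,0,0,-0.1, 0,0,0,-0.1, 0,0,0,-0.1, 0,0,0,-0.1,0,0,0,-0.1,0,0,0,-0.1,0,0,0,-0.1,0,0,0,-0.1]'
python3 -c "
from h import *
delta([.4245,.301,.325],2.93)"
```

```text
time_s: 1.7
tool_pos: [0.4197, 0.1205, 0.3286]
orientation: [[-0.921, 0.389, 0.0], [0.389, 0.921, -0.0], [-0.0, 0.0, -1.0]]
contact_force: [1.9, -0.2, 0.4]
finger_gap: 1.002
finger_force: 0.0
time_s: 2.5
tool_pos: [0.4204, 0.1182, 0.3288]
orientation: [[-0.953, 0.302, 0.0], [0.302, 0.953, 0.0], [-0.0, 0.0, -1.0]]
contact_force: [0.5, -0.3, -0.2]
finger_gap: 1.003
finger_force: 0.0
rows cm [ 5.13 17.55  0.38] spin -0.095 | tcp [0.4204 0.1182 0.3288] yaw 2.835 t 2.5 gap 1.003 F [ 0.5 -0.3 -0.2] j [ 0.15 -0.41  1.97 -0.    1.58 -1.11]
```

Move above the handle, then look before descending.

```bash
python3 -m inch '[1.5,4.5,0,-0.1, 3,9,0,-0.1, 4,13,0,-0.1, 5.1,17.5,0,-0.1, 5.1,17.5,0,-0.1, 5.1,17.5,0,-0.1, 5.1,17.5,0,-0.1, 5.1,17.5,0,-0.1]'
python3 - <<'E'
from h import *
delta([.4245,.301,.222],2.93)
i,D=robot.get_image("top"); j,E=robot.get_image("side")
a=-.21;u=np.array([np.cos(a),np.sin(a),0]);v=np.array([-np.sin(a),np.cos(a),0]);F=np.array([.4245,.301,.185])
b=np.radians(4);bu=np.array([np.cos(b),np.sin(b),0]);bv=np.array([-np.sin(b),np.cos(b),0]);B=np.array([.656,.058,.054])
pts=[F+x*u+y*v for x,y in((-30e-3,7e-3),(19e-3,7e-3),(-.03,-.007),(.019,-.007),(-.03,.019),(-.03,-.019))]+[F+[0,0,.052]]+[B+y*bv for y in(-.038,0,.038)]+[B+x*bu+y*bv-[0,0,.022] for x,y in((-.0015,.095),(-.0015,-.095),(.1185,.095),(.1185,-.095))]+[[.6185+.045*y,y,.195] for y in(-.2,0,.06,.26)]
o=[]
for n,im,(x,y,w,h) in(("top",i,(140,120,240,210)),("side",j,(150,170,240,210))):
    c=cv2.resize(im[y:y+h,x:x+w],None,fx=1.66,fy=2.8*.593*1.0,interpolation=3);im2=cv2.resize(im[y:y+h,x:x+w],(w*5//3,h*5//3),interpolation=3)
    for p in proj(n,pts): cv2.circle(im2,tuple(int(q) for q in np.round((p-[x,y])*5/3)),2,(0,0,255),-1)
    o.append(im2)
cv2.imwrite("pics/ov1.png",np.hstack(o))
E
```

```text
time_s: 3.3
tool_pos: [0.4246, 0.2997, 0.3291]
orientation: [[-0.979, 0.206, 0.001], [0.206, 0.979, 0.0], [-0.0, 0.0, -1.0]]
contact_force: [0.6, 0.2, 0.2]
finger_gap: 1.002
finger_force: 0.0
rows cm [ 0.04  0.13 10.71] spin 0.004 | tcp [0.4246 0.2997 0.3291] yaw 2.934 t 3.3 gap 1.002 F [0.6 0.2 0.2] j [ 0.51 -0.21  1.81 -0.    1.54 -0.85]
```

View pics/ov1.png

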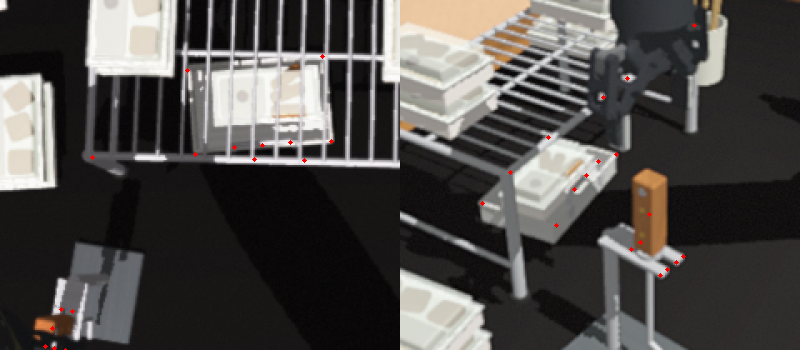

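The overlay agrees with the fork, rail and tray rim. Now descend and grip.

```bash
python3 -m inch '[0,0.1,4,0, 0,0.1,8,0, 0,0.1,10,0, 0,0.1,10.7,0, 0,0.1,10.7,0, 0,0.1,10.7,0, 0,0.1,10.7,0, 0,0.1,10.7,0]'
python3 -m inch '[0,0,0,0,0,0,0,0,0,0,0,0,0,0,0,0,0,0,0,0,0,0,0,0,0,0,0,0,0,0,0,0]' 0 20
python3 -m inch '[0,0,-1,0,0,0,-2,0,0,0,-3,0,0,0,-4,0,0,0,-5,0,0,0,-6,0,0,0,-6.5,0,0,0,-6.5,0]'
```

```text
time_s: 4.2
tool_pos: [0.4253, 0.3021, 0.2235]
orientation: [[-0.979, 0.204, 0.002], [0.204, 0.979, 0.001], [-0.002, 0.002, -1.0]]
contact_force: [0.6, 0.3, -0.3]
finger_gap: 1.002
finger_force: 0.0
time_s: 5.0
tool_pos: [0.4246, 0.3017, 0.2218]
orientation: [[-0.979, 0.204, -0.0], [0.204, 0.979, -0.0], [0.0, -0.0, -1.0]]
contact_force: [-1.0, -0.1, 0.3]
finger_gap: 0.278
finger_force: 18.0
time_s: 5.8
tool_pos: [0.425, 0.3019, 0.288]
orientation: [[-0.979, 0.204, 0.002], [0.204, 0.979, 0.001], [-0.001, 0.001, -1.0]]
contact_force: [0.2, 0.2, -1.1]
finger_gap: 0.281
finger_force: 17.9
```

```bash
python3 -m inch '[0,0,0,0.13,0,0,0,0.26,0,0,0,0.39,0,0,0,0.52,0,0,0,0.65,0,0,0,0.78,0,0,0,0.91,0,0,0,1.04]'
python3 -m inch '[0,0,0,0.13,0,0,0,0.26,0,0,0,0.39,0,0,0,0.52,0,0,0,0.53,0,0,0,0.53,0,0,0,0.53,0,0,0,0.53]'
python3 -m inch '[0.8,0,0,0,1.6,0,0,0,2.4,0,0,0,3.2,0,0,0,4,0,0,0,4.8,0,0,0,5.5,0,0,0,5.5,0,0,0]'
python3 -c "
from h import *
i=robot.get_image('side')[0];cv2.imwrite('pics/t1.png',cv2.resize(i[170:420,200:420],(528,600),interpolation=3))"
```

```text
time_s: 6.6
tool_pos: [0.4243, 0.3016, 0.286]
orientation: [[-0.314, 0.949, -0.001], [0.949, 0.314, -0.001], [-0.0, -0.001, -1.0]]
contact_force: [-0.5, 0.1, -1.3]
finger_gap: 0.277
finger_force: 17.8
time_s: 7.4
tool_pos: [0.4246, 0.3017, 0.2867]
orientation: [[0.202, 0.979, -0.0], [0.979, -0.202, -0.0], [-0.0, -0.0, -1.0]]
contact_force: [0.2, 0.3, -0.7]
finger_gap: 0.277
finger_force: 17.8
time_s: 8.2
tool_pos: [0.436, 0.3571, 0.287]
orientation: [[0.203, 0.979, 0.0], [0.979, -0.203, 0.002], [0.002, -0.0, -1.0]]
contact_force: [-0.2, -0.9, -1.5]
finger_gap: 0.283
finger_force: 17.5
```

View pics/t1.png

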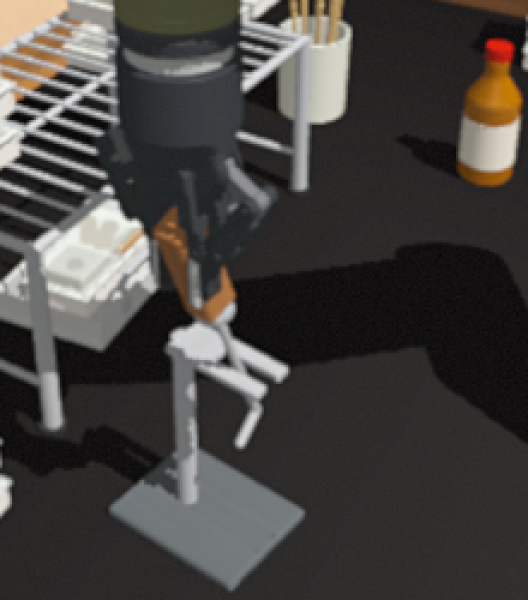

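The picture shows the hook pivoting in the grip against the prong, with its bend at (255,400). I'll continue to about 40 degrees, clamp harder and slide out of the open side.

```bash
python3 -m inch '[0.8,0,0,0,1.6,0,0,0,2.4,0,0,0,3.2,0,0,0,4,0,0,0,4.8,0,0,0,5.5,0,0,0,5.5,0,0,0]'
python3 -m inch '[-0.3,0,0,0,-0.3,0,0,0,-0.3,-1,0,0,-0.3,-2.5,0,0,-0.3,-4.5,0,0,-0.3,-6.5,0,0,-0.3,-8,0,0,-0.3,-8,0,0]' - 100
python3 - <<'E'
from h import *
delta([.4245,.301,.25],2.93)
for n,(x,y,w,h) in(("side",(200,170,240,240)),):
    i,D=robot.get_image(n);np.save("d.npy",D);cv2.imwrite("pics/t2.png",cv2.resize(i[y:y+h,x:x+w],(600,600),interpolation=3));cv2.imwrite("pics/full.png",i)
E
```

```text
time_s: 9.05
tool_pos: [0.4472, 0.4109, 0.2872]
orientation: [[0.203, 0.979, 0.001], [0.979, -0.203, 0.002], [0.002, 0.0, -1.0]]
contact_force: [-0.0, -0.8, -0.0]
finger_gap: 0.28
finger_force: 19.1
time_s: 9.85
tool_pos: [0.3655, 0.4234, 0.2871]
orientation: [[0.201, 0.98, -0.0], [0.98, -0.201, 0.0], [0.0, -0.0, -1.0]]
contact_force: [0.3, -0.2, -1.2]
finger_gap: 0.269
finger_force: 97.1
rows cm [-10.81   8.23   3.7 ] spin -1.561 | tcp [0.3655 0.4234 0.2871] yaw 1.369 t 9.8 gap 0.269 F [ 0.3 -0.2 -1.2] j [ 0.76 -0.11  1.79  0.    1.46  0.96]
```

View pics/t2.png

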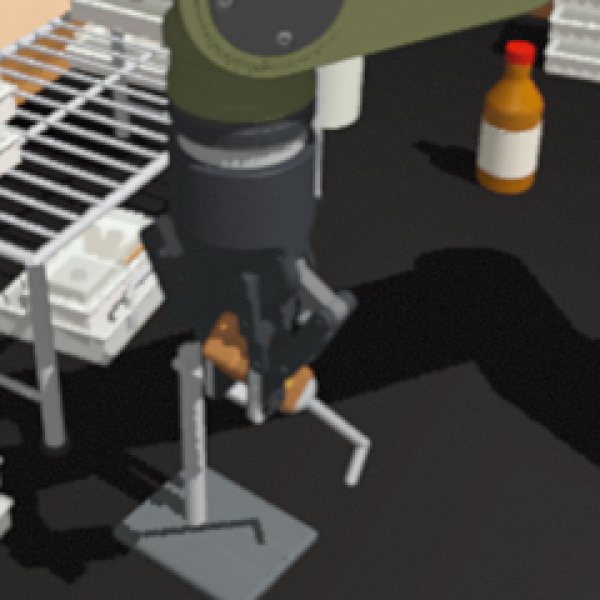

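The tilt held: the bend is at (367,440) and the tip at (352,482) in the crop. I'll locate both by casting rays onto the hook's own vertical plane.

Run:
```python
from h import *
s=robot.get_state();R=np.array(s["orientation"]);g=s["tool_pos"]-.0187*R[:,2];n=R[:,1]
for c in((367,440),(352,482),(318,402)):
    o,r=rays("side",[(200+c[0]/2.5,170+c[1]/2.5)]);p=o+r[0]*(n@(g-o))/(n@r[0]);d=R.T@(p-g)
    print(p.round(4),"tool-rel to grasp",d.round(4))
```

```text
[0.3387 0.2869 0.1528] tool-rel to grasp [-0.1391 -0.      0.1529]
[0.3419 0.3023 0.1243] tool-rel to grasp [-0.1234  0.      0.1815]
[0.351  0.3466 0.2304] tool-rel to grasp [-0.0781 -0.      0.0753]
```

```bash
python3 -m inch '[0,0,-3,0, 0,0,-6,0, 0,0,-9,0, -3,0,-9,-0.12, -7,2,-9,-0.26, -11,4,-9,-0.4, -15,5,-9,-0.54, -19,6,-9,-0.68]'
python3 -c "
from h import *
delta([.41,.06,.3771],3.1416)"
```

```text
time_s: 10.7
tool_pos: [0.3883, 0.2234, 0.3768]
orientation: [[-0.46, 0.888, 0.0], [0.888, 0.46, -0.0], [-0.001, 0.0, -1.0]]
contact_force: [0.9, -0.5, 0.1]
finger_gap: 0.271
finger_force: 97.2
rows cm [-15.51  -5.59  -0.02] spin -1.093 | tcp [0.3883 0.2234 0.3768] yaw 2.049 t 10.7 gap 0.271 F [ 0.9 -0.5  0.1] j [ 0.4  -0.38  1.87 -0.    1.66 -0.08]
```

```bash
python3 -m inch '[-3,-1,0,-0.14, -6,-2,0,-0.28, -9,-3,0,-0.42, -12,-4.3,0,-0.56, -15.4,-5.6,0,-0.7, -15.4,-5.6,0,-0.84, -15.4,-5.6,0,-0.98, -15.4,-5.6,0,-1.08]'
python3 -m inch '[0,0,2,-0.01,0,0,4,-0.01,0,0,6,-0.01,0,0,6,-0.01,0,0,6,-0.01,0,0,6,-0.01,0,0,6,-0.01,0,0,6,-0.01]'
python3 - <<'E'
from h import *
delta([.41,.06,.317],3.1416)
i=robot.get_image("side")[0];j=robot.get_image("top")[0];cv2.imwrite("pics/s3.png",i);cv2.imwrite("pics/p3.png",j)
a=cv2.resize(i[210:360,180:380],(800,600),interpolation=3)[:, :]
b=cv2.resize(j[150:300,200:350],(400,400),interpolation=3)
o=np.zeros((600,800,3),np.uint8);o[:300,:400]=cv2.resize(a,(400,300));o[:400,400:]=b
cv2.imwrite("pics/v3.png",a);cv2.imwrite("pics/v3t.png",cv2.resize(j[150:300,200:400],(800,600),interpolation=3))
E
```

```text
time_s: 11.5
tool_pos: [0.4084, 0.0618, 0.3769]
orientation: [[-1.0, 0.016, -0.0], [0.016, 1.0, -0.0], [0.0, -0.0, -1.0]]
contact_force: [-0.0, 1.0, -1.6]
finger_gap: 0.266
finger_force: 97.3
time_s: 12.3
tool_pos: [0.4087, 0.0626, 0.3179]
orientation: [[-1.0, 0.008, 0.002], [0.008, 1.0, 0.0], [-0.002, 0.0, -1.0]]
contact_force: [-0.3, 0.0, -2.5]
finger_gap: 0.267
finger_force: 97.4
rows cm [-0.13 -0.26  0.09] spin -0.008 | tcp [0.4087 0.0626 0.3179] yaw 3.133 t 12.3 gap 0.267 F [-0.3  0.  -2.5] j [ 0.02 -0.47  2.02 -0.    1.58 -1.54]
```

View pics/v3.png

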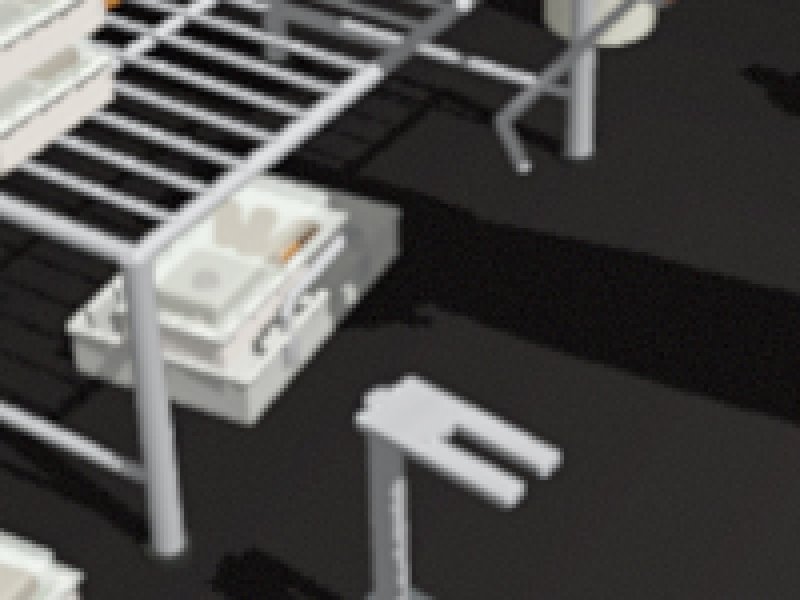

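View pics/v3t.png

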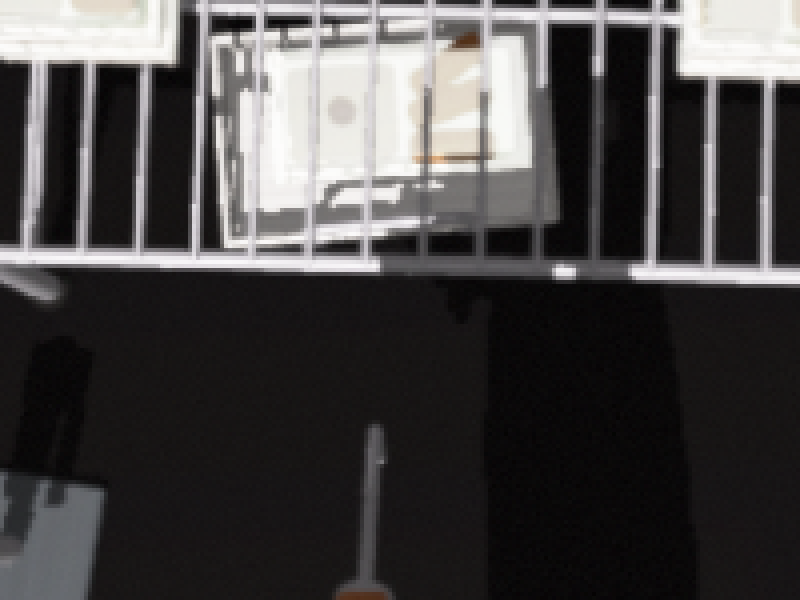

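The hook is in front of the rack. In the side crop the bend is at (503,122) and the tip at (523,165), with the arch bar from (288,292) to (345,238). In the top crop the bend is at (375,430). Next I'll triangulate.

Run:
```python
from h import *
s=robot.get_state();g=s["tool_pos"]+np.array([0,0,.0187]);print("grasp",g.round(4))
def tri(a,b):
    o1,r1=rays("side",[a]);o2,r2=rays("top",[b]);r1=r1[0];r2=r2[0]
    t=np.linalg.lstsq(np.c_[r1,-r2],o2-o1,rcond=None)[0];p,q=o1+t[0]*r1,o2+t[1]*r2;return (p+q)/2,np.linalg.norm(p-q)
for a,b in(((180+503/4,210+122/4),(200+375/4,150+431/4)),((180+522/4,210+163/4),(200+380/4,150+459/4))):
    p,e=tri(a,b);print(p.round(4),e.round(4),(p-g).round(4))
# plane y check
for a in((503,122),(522,163),(590,30)):
    o,r=rays("side",[(180+a[0]/4,210+a[1]/4)]);p=o+r[0]*((g[1]-o[1])/r[0,1]);print("plane",p.round(4),(p-g).round(4))
o,r=rays("side",[(180+288/4,210+292/4),(180+345/4,210+238/4)]);print(onz("side",[(180+288/4,210+292/4),(180+345/4,210+238/4)],.054).round(4))
```

```text
grasp [0.4085 0.0627 0.3361]
[0.536  0.0603 0.1878] 0.0002 [ 0.1275 -0.0024 -0.1484]
[0.5232 0.0598 0.1647] 0.0022 [ 0.1147 -0.0028 -0.1715]
plane [0.535  0.0627 0.1894] [ 0.1264  0.     -0.1467]
plane [0.5231 0.0627 0.1664] [ 0.1145  0.     -0.1697]
plane [0.4849 0.0627 0.2599] [ 0.0764  0.     -0.0762]
[[0.6591 0.0969 0.054 ]
 [0.6579 0.0335 0.054 ]]
```

```bash
python3 -m inch '[0,0,3,0,0,0,6,0,0,0,9,0,-2,0,9,0,-4,0,9,0,-6,0,9,0,-8,0,9,0,-8,0,9,0]'
python3 -m inch '[-1,0,0,0,-2,0,0,0,-3,0,0,0,-4,0,0,0,-5,0,0,0,-6,0,0,0,-6.7,0,0,0,-6.7,0,0,0]'
python3 - <<'E'
from h import *
delta([.557,.063,.228],3.1416)
i=robot.get_image("side")[0];j=robot.get_image("top")[0]
cv2.imwrite("pics/v4.png",np.hstack([cv2.resize(i[235:325,190:290],(400,360),interpolation=3),cv2.resize(j[150:240,250:350],(400,360),interpolation=3)]))
E
```

```text
time_s: 13.2
tool_pos: [0.4899, 0.0619, 0.2269]
orientation: [[-1.0, 0.009, 0.0], [0.009, 1.0, -0.0], [-0.0, -0.0, -1.0]]
contact_force: [-0.6, 0.3, -1.7]
finger_gap: 0.267
finger_force: 97.3
time_s: 14.0
tool_pos: [0.5561, 0.0614, 0.2267]
orientation: [[-1.0, 0.008, -0.0], [0.008, 1.0, -0.0], [0.0, -0.0, -1.0]]
contact_force: [0.3, -0.4, -1.8]
finger_gap: 0.269
finger_force: 97.3
rows cm [-0.09  0.16 -0.13] spin -0.008 | tcp [0.5561 0.0614 0.2267] yaw 3.133 t 14.0 gap 0.269 F [ 0.3 -0.4 -1.8] j [ 0.01 -0.07  1.86  0.    1.36 -1.55]
```

View pics/v4.png

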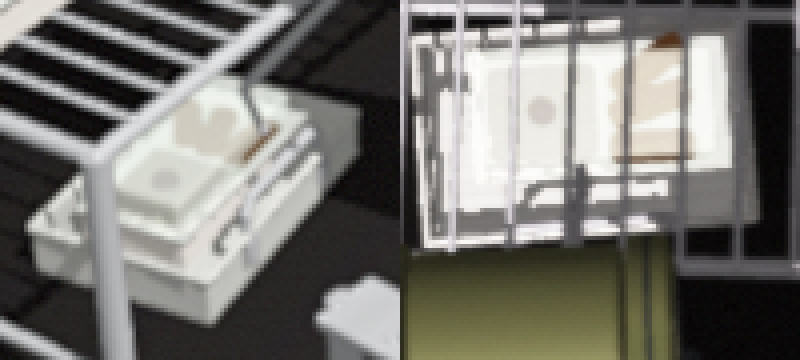

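The side crop shows the rod passing under the rail, with the leg at about (258,125) beyond the bar. Lower behind the bar, then draw out gently.

```bash
python3 -m inch '[0,0,0.6,0,0,0,1.2,0,0,0,1.8,0,0,0,2.4,0,0,0,3,0,0,0,3,0,0,0,3,0,0,0,3,0]'
python3 -m inch '[0.3,0,0,0,0.6,0,0,0,0.9,0,0,0,1.2,0,0,0,1.5,0,0,0,1.8,0,0,0,2.1,0,0,0,2.4,0,0,0]'
python3 -c "
from h import *
delta([.557,.063,.228],3.1416)"
```

```text
time_s: 14.9
tool_pos: [0.5556, 0.0614, 0.1972]
orientation: [[-1.0, 0.008, 0.001], [0.008, 1.0, 0.0], [-0.001, 0.0, -1.0]]
contact_force: [1.4, -0.1, -2.1]
finger_gap: 0.269
finger_force: 97.3
time_s: 15.7
tool_pos: [0.5312, 0.0616, 0.1969]
orientation: [[-1.0, 0.008, 0.0], [0.008, 1.0, 0.0], [-0.0, 0.0, -1.0]]
contact_force: [1.7, -0.3, -3.1]
finger_gap: 0.27
finger_force: 97.2
rows cm [-2.58  0.16 -3.11] spin -0.008 | tcp [0.5312 0.0616 0.1969] yaw 3.133 t 15.7 gap 0.27 F [ 1.7 -0.3 -3.1] j [ 0.02 -0.11  1.94 -0.    1.31 -1.55]
```

```bash
python3 -m inch '[0.5,0,0,0,1.2,0,0,0,2,0,0,0,2.8,0,0,0,3.6,0,0,0,4.4,0,0,0,5.2,0,0,0,6,0,0,0]'
python3 -c "
from h import *
delta([.345,.063,.197],3.1416)
j=robot.get_image('top')[0];i=robot.get_image('side')[0]
cv2.imwrite('pics/v5.png',np.hstack([cv2.resize(i[215:365,190:390],(400,300),interpolation=3),cv2.resize(j[150:300,200:400],(400,300),interpolation=3)]))"
```

```text
time_s: 16.5
tool_pos: [0.4706, 0.0621, 0.1968]
orientation: [[-1.0, 0.008, 0.0], [0.008, 1.0, -0.0], [-0.0, -0.0, -1.0]]
contact_force: [2.3, -0.6, -3.6]
finger_gap: 0.271
finger_force: 97.2
rows cm [12.56 -0.02 -0.02] spin -0.008 | tcp [0.4706 0.0621 0.1968] yaw 3.133 t 16.5 gap 0.271 F [ 2.3 -0.6 -3.6] j [ 0.02 -0.25  2.07 -0.    1.33 -1.54]
```

View pics/v5.png

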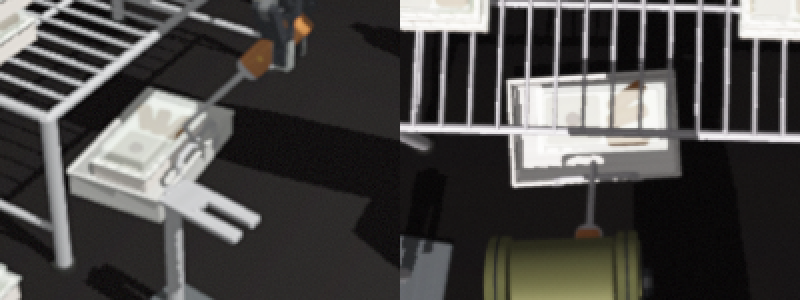

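The tray follows the hook squarely with the meal box inside. Continue.

```bash
python3 -m inch '[0.8,0,0,0,1.6,0,0,0,2.4,0,0,0,3.2,0,0,0,4,0,0,0,4.8,0,0,0,5.6,0,0,0,6.4,0,0,0]'
python3 -m inch '[0.8,0,0,0,1.6,0,0,0,2.4,0,0,0,3.2,0,0,0,4,0,0,0,4.8,0,0,0,5.5,0,0,0,6,0,0,0]'
python3 - <<'E'
from h import *
delta([.345,.063,.197],3.1416)
i=robot.get_image("top")[0];j=robot.get_image('side')[0]
cv2.imwrite('pics/v6.png',np.hstack([cv2.resize(j[215:365,190:390],(400,300),interpolation=3),cv2.resize(i[170:320,200:400],(400,300),interpolation=3)]))
E
```

```text
time_s: 17.4
tool_pos: [0.4066, 0.0627, 0.1968]
orientation: [[-1.0, 0.008, -0.0], [0.008, 1.0, -0.0], [0.0, -0.0, -1.0]]
contact_force: [3.5, -0.4, -2.6]
finger_gap: 0.271
finger_force: 97.1
time_s: 18.2
tool_pos: [0.3467, 0.0632, 0.1968]
orientation: [[-1.0, 0.008, 0.0], [0.008, 1.0, -0.0], [-0.0, -0.0, -1.0]]
contact_force: [1.8, -0.2, -3.3]
finger_gap: 0.27
finger_force: 97.1
rows cm [ 0.17 -0.02 -0.02] spin -0.008 | tcp [0.3467 0.0632 0.1968] yaw 3.133 t 18.2 gap 0.27 F [ 1.8 -0.2 -3.3] j [ 0.03 -0.59  2.3  -0.    1.43 -1.53]
```

View pics/v6.png

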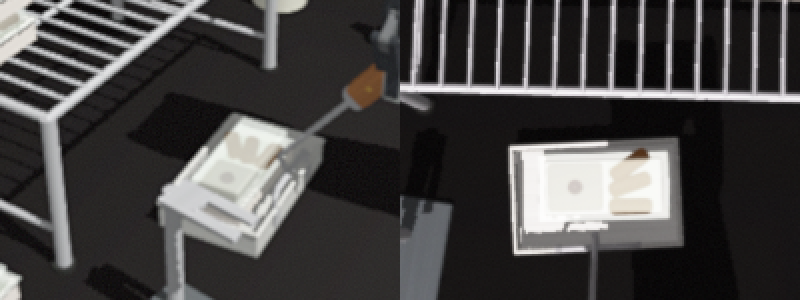

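The tray now stands fully in front of the rack; its rim corners in the crop are (510,147), (678,138), (683,246) and (515,254). Measure.

```bash
python3 -c "
from h import *
c=onz('top',[(255,243.5),(339,239),(341.5,293),(257.5,297)],.032);print(c.round(4));m=c.mean(0);print(m, 'rack x',m[0]-(.619+.0455*m[1]), 'yaw',np.arctan2(*(c[0]-c[3])[[1,0]]))"
```

```text
[[ 0.5766  0.1582  0.032 ]
 [ 0.5815 -0.0354  0.032 ]
 [ 0.4576 -0.0375  0.032 ]
 [ 0.4536  0.1552  0.032 ]]
[0.51730465 0.06013842 0.032     ] rack x -0.10443165131079235 yaw 0.024040179357489286
```

Centre is 104 mm out and nearly square. Unhook forward, lift and travel back to the fork's open side.

```bash
python3 -m inch '[-0.7,0,0,0,-1.4,0,0,0,-1.9,0,0,0,-1.9,0,0,0,-1.9,0,-1,0,-1.9,0,-2,0,-1.9,0,-3,0,-1.9,0,-4,0]'
python3 -m inch '[0,0,-3,0,0,0,-6,0,0,0,-9,0,0,0,-13.5,0.05,0,4,-13.5,0.1,0,8,-13.5,0.2,0,12,-13.5,0.3,0,16,-13.5,0.4]'
python3 -c "
from h import *
delta([.3655,.4234,.377],1.369)"
```

```text
time_s: 19.1
tool_pos: [0.3666, 0.063, 0.2383]
orientation: [[-1.0, 0.008, 0.001], [0.008, 1.0, 0.0], [-0.001, 0.0, -1.0]]
contact_force: [0.5, -0.5, -1.0]
finger_gap: 0.268
finger_force: 97.1
time_s: 19.9
tool_pos: [0.3674, 0.2245, 0.3731]
orientation: [[-0.916, 0.401, 0.002], [0.401, 0.916, 0.001], [-0.001, 0.002, -1.0]]
contact_force: [1.7, -0.1, -2.7]
finger_gap: 0.269
finger_force: 97.3
rows cm [ 8.15 18.14 -0.37] spin 1.36 | tcp [0.3674 0.2245 0.3731] yaw 2.729 t 19.9 gap 0.269 F [ 1.7 -0.1 -2.7] j [ 0.42 -0.43  1.91 -0.    1.66 -0.73]
```

```bash
python3 -m inch '[1.5,4,0,0.14,3,8,0,0.28,5,12,0,0.42,6.5,15,0,0.56,8.1,18.1,0,0.7,8.1,18.1,0,0.84,8.1,18.1,0,0.98,8.1,18.1,0,1.12]'
python3 -c "
from h import *
delta([.3655,.4234,.287],1.369)"
```

```text
time_s: 20.7
tool_pos: [0.3651, 0.4219, 0.3726]
orientation: [[-0.038, 0.999, 0.0], [0.999, 0.038, 0.001], [0.001, 0.0, -1.0]]
contact_force: [0.2, -0.4, -1.4]
finger_gap: 0.265
finger_force: 97.4
rows cm [0.15 0.04 8.56] spin 0.239 | tcp [0.3651 0.4219 0.3726] yaw 1.608 t 20.7 gap 0.265 F [ 0.2 -0.4 -1.4] j [ 0.76 -0.13  1.67  0.    1.6   0.72]
```

```bash
python3 -m inch '[0.1,0,2,0.12,0.1,0,4,0.24,0.1,0,6,0.24,0.1,0,8,0.24,0.1,0,8.5,0.24,0.1,0,8.5,0.24,0.1,0,8.5,0.24,0.1,0,8.5,0.24]'
python3 - <<'E'
from h import *
delta([.3655,.4234,.287],1.369)
i=robot.get_image("side")[0];j=robot.get_image("top")[0]
cv2.imwrite('pics/s7.png',i)
cv2.imwrite("pics/v7.png",np.hstack([cv2.resize(i[270:370,260:360],(400,400),interpolation=3),cv2.resize(j[270:370,130:230],(400,400),interpolation=3)]))
E
```

```text
time_s: 21.5
tool_pos: [0.3657, 0.4228, 0.2887]
orientation: [[0.196, 0.981, 0.002], [0.981, -0.196, 0.002], [0.002, 0.002, -1.0]]
contact_force: [0.5, 0.0, -1.1]
finger_gap: 0.27
finger_force: 97.4
rows cm [ 0.06 -0.03  0.17] spin 0.004 | tcp [0.3657 0.4228 0.2887] yaw 1.373 t 21.5 gap 0.27 F [ 0.5  0.  -1.1] j [ 0.76 -0.11  1.79  0.    1.46  0.96]
```

View pics/v7.png

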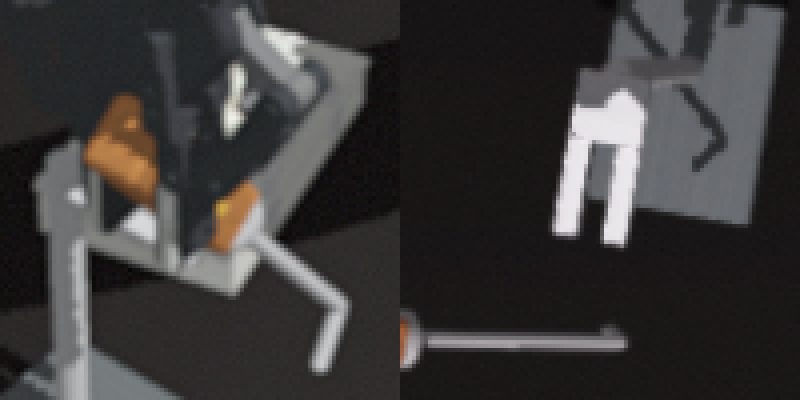

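The hook's rod line is at crop (425–624, 342) in front of the slot at (590,240), as planned. Slide in, loosen to 20 N and lever it upright against the other prong.

```bash
python3 -m inch '[0,1,0,0,0,2,0,0,0,3.5,0,0,0,5,0,0,0,6.5,0,0,0,8,0,0,0,8,0,0,0,8,0,0]'
python3 -m inch '[0,0,0,0,0,0,0,0,-0.8,0,0,0,-1.6,0,0,0,-2.4,0,0,0,-3.2,0,0,0,-4,0,0,0,-5,0,0,0]' - 20
python3 -m inch '[-0.8,0,0,0,-1.6,0,0,0,-2.4,0,0,0,-3.2,0,0,0,-4,0,0,0,-5,0,0,0,-5.7,0,0,0,-5.7,0,0,0]'
python3 - <<'E'
from h import *
delta([.4245,.301,.287],1.369)
i=robot.get_image("side")[0];cv2.imwrite('pics/s8.png',i)
cv2.imwrite("pics/v8.png",cv2.resize(i[230:380,230:380],(600,600),interpolation=3))
E
```

```text
time_s: 22.4
tool_pos: [0.4448, 0.4064, 0.2866]
orientation: [[0.196, 0.981, 0.002], [0.981, -0.196, 0.0], [0.0, 0.002, -1.0]]
contact_force: [2.5, 1.1, -2.4]
finger_gap: 0.269
finger_force: 97.5
time_s: 23.2
tool_pos: [0.4333, 0.3595, 0.2882]
orientation: [[0.195, 0.981, 0.002], [0.981, -0.195, 0.006], [0.007, 0.0, -1.0]]
contact_force: [2.0, 9.8, -0.8]
finger_gap: 0.268
finger_force: 97.1
time_s: 24.0
tool_pos: [0.4224, 0.3032, 0.2891]
orientation: [[0.196, 0.981, 0.003], [0.981, -0.196, 0.006], [0.007, 0.001, -1.0]]
contact_force: [0.9, 6.9, 0.7]
finger_gap: 0.271
finger_force: 95.9
rows cm [-0.17  0.25  0.21] spin 0.004 | tcp [0.4224 0.3032 0.2891] yaw 1.373 t 24.0 gap 0.271 F [0.9 6.9 0.7] j [ 0.52 -0.2   1.87  0.    1.47  0.71]
```

View pics/v8.png

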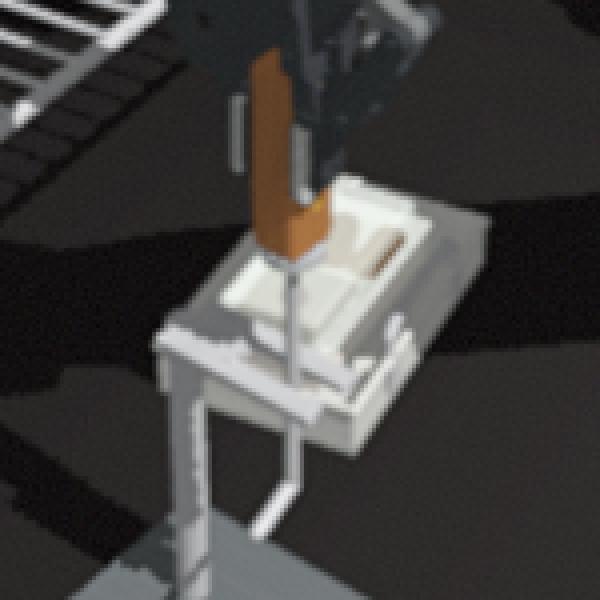

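The hook is nearly upright, with about 2.4° left, and the rod is in the slot. A small overshoot finishes that; then I'll centre it, spin it back and lower it.

```bash
python3 -m inch '[-0.3,0,0,0,-0.6,0,0,0,-0.6,0,0,0,-0.2,0.2,0,0,-0.2,0.2,0,-0.14,-0.2,0.2,0,-0.28,-0.2,0.2,0,-0.42,-0.2,0.2,0,-0.56]'
python3 -m inch '[0,0,0,-0.14,0,0,0,-0.28,0,0,0,-0.42,0,0,0,-0.56,0,0,0,-0.7,0,0,0,-0.84,0,0,0,-0.98,0,0,0,-1.0]'
python3 - <<'E'
from h import *
delta([.4245,.301,.23],2.93)
i=robot.get_image("side")[0];cv2.imwrite('pics/s9.png',i)
m=i[300:345,285:325].min(2)
for v in range(300,340,6):
    r=i[v,290:320].max(1).astype(int);print(v,r.tolist())
E
```

```text
time_s: 24.85
tool_pos: [0.4233, 0.2991, 0.2864]
orientation: [[-0.36, 0.933, -0.002], [0.933, 0.36, -0.002], [-0.001, -0.003, -1.0]]
contact_force: [-0.4, 1.3, -1.3]
finger_gap: 0.267
finger_force: 95.6
time_s: 25.65
tool_pos: [0.4236, 0.2987, 0.2863]
orientation: [[-0.979, 0.206, -0.002], [0.206, 0.979, -0.002], [0.001, -0.003, -1.0]]
contact_force: [-1.0, -0.4, -2.2]
finger_gap: 0.272
finger_force: 95.6
rows cm [-0.05  0.26  5.63] spin 0.004 | tcp [0.4236 0.2987 0.2863] yaw 2.934 t 25.6 gap 0.272 F [-1.  -0.4 -2.2] j [ 0.51 -0.2   1.87 -0.    1.47 -0.85]
300 [239, 242, 240, 236, 227, 222, 219, 200, 148, 108, 114, 153, 194, 213, 215, 216, 217, 219, 219, 219, 218, 218, 218, 219, 219, 222, 225, 225, 221, 219]
306 [189, 192, 201, 206, 212, 216, 217, 204, 167, 152, 174, 186, 195, 203, 205, 208, 213, 218, 219, 219, 220, 223, 223, 215, 204, 202, 214, 223, 221, 221]
312 [149, 192, 210, 213, 212, 212, 207, 195, 171, 152, 170, 180, 171, 162, 163, 167, 172, 184, 196, 201, 202, 209, 215, 218, 219, 220, 217, 199, 163, 141]
318 [196, 174, 140, 137, 140, 130, 125, 125, 124, 140, 169, 188, 201, 211, 212, 212, 212, 213, 214, 218, 223, 225, 221, 218, 208, 177, 143, 129, 124, 126]
324 [213, 213, 213, 213, 212, 211, 208, 197, 176, 159, 166, 181, 176, 163, 157, 151, 138, 132, 132, 139, 158, 180, 197, 207, 211, 212, 214, 211, 203, 179]
330 [152, 150, 146, 135, 127, 124, 136, 155, 178, 197, 207, 210, 211, 211, 210, 211, 211, 211, 211, 209, 207, 209, 217, 222, 223, 213, 186, 161, 181, 218]
336 [42, 42, 52, 64, 76, 96, 117, 127, 125, 130, 159, 180, 176, 153, 137, 134, 145, 162, 157, 150, 150, 151, 150, 151, 150, 146, 147, 157, 177, 193]
```

```bash
python3 -m inch '[0,0.2,1,0,0,0.2,2,0,0,0.2,3,0,0,0.2,4,0,0,0.2,5,0,0,0.2,5.2,0,0,0.2,5.4,0,0,0.2,5.4,0]'
python3 - <<'E'
from h import *
delta([.4245,.301,.222],2.93)
i=robot.get_image("side")[0];cv2.imwrite("pics/v10.png",cv2.resize(i[230:380,230:380],(600,600),interpolation=3))
E
```

```text
time_s: 26.5
tool_pos: [0.4247, 0.3013, 0.2329]
orientation: [[-0.978, 0.207, 0.0], [0.207, 0.978, 0.0], [-0.0, 0.0, -1.0]]
contact_force: [-0.3, 0.1, -1.8]
finger_gap: 0.268
finger_force: 95.6
rows cm [ 0.01 -0.03  1.09] spin 0.003 | tcp [0.4247 0.3013 0.2329] yaw 2.933 t 26.5 gap 0.268 F [-0.3  0.1 -1.8] j [ 0.51 -0.17  1.93 -0.    1.37 -0.85]
```

View pics/v10.png

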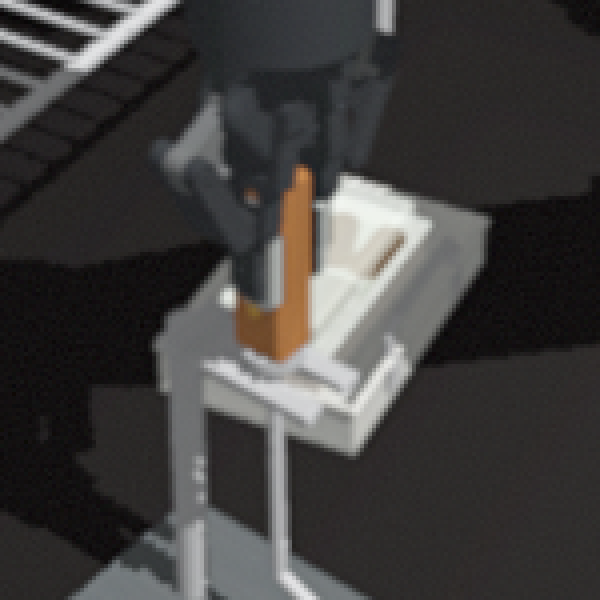

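The hook stands parallel to the post with the collar about 1 cm above the prongs. Lower gently until contact.

```bash
python3 -m inch '[0,0,0.2,0,0,0,0.4,0,0,0,0.5,0,0,0,0.6,0,0,0,0.6,0,0,0,0.6,0,0,0,0.6,0,0,0,0.6,0]' | grep -E "pos|contact"
python3 -m inch '[0,0,0.1,0,0,0,0.2,0,0,0,0.25,0,0,0,0.3,0,0,0,0.3,0,0,0,0.3,0,0,0,0.3,0,0,0,0.3,0]' | grep -E "pos|contact"
```

```text
tool_pos: [0.4246, 0.3013, 0.2269]
contact_force: [-0.4, -0.7, -1.6]
tool_pos: [0.4248, 0.3013, 0.2267]
contact_force: [-5.3, -3.4, 9.2]
```

```bash
python3 -m inch '[0,0,-0.1,0,0,0,-0.2,0,0,0,-0.2,0,0,0,-0.2,0,0,0,-0.2,0,0,0,-0.2,0,0,0,-0.2,0,0,0,-0.2,0]' | grep -E "pos|contact"
python3 -m inch '[0,0,0,0,0,0,0,0,0,0,0,0,0,0,0,0,0,0,0,0,0,0,0,0,0,0,0,0,0,0,0,0]' 100
python3 -m inch '[0,0,-1,0,0,0,-2,0,0,0,-4,0,0,0,-6,0,0,0,-8,0,0,0,-11,0,0,0,-14,0,0,0,-14,0]' | grep pos
python3 - <<'E'
from h import *
i=robot.get_image("side")[0];t=robot.get_image("top")[0]
cv2.imwrite("pics/v11.png",np.hstack([cv2.resize(i[190:370,200:380],(400,400),interpolation=3),cv2.resize(t[170:350,150:330],(400,400),interpolation=3)]))
E
```

```text
tool_pos: [0.4247, 0.3013, 0.2267]
contact_force: [-3.0, -1.6, 5.3]
time_s: 29.75
tool_pos: [0.4246, 0.3013, 0.2258]
orientation: [[-0.978, 0.207, 0.0], [0.207, 0.978, 0.0], [-0.0, 0.0, -1.0]]
contact_force: [-0.8, 0.1, -0.3]
finger_gap: 1.006
finger_force: 0.0
tool_pos: [0.4261, 0.3021, 0.373]
```

View pics/v11.png

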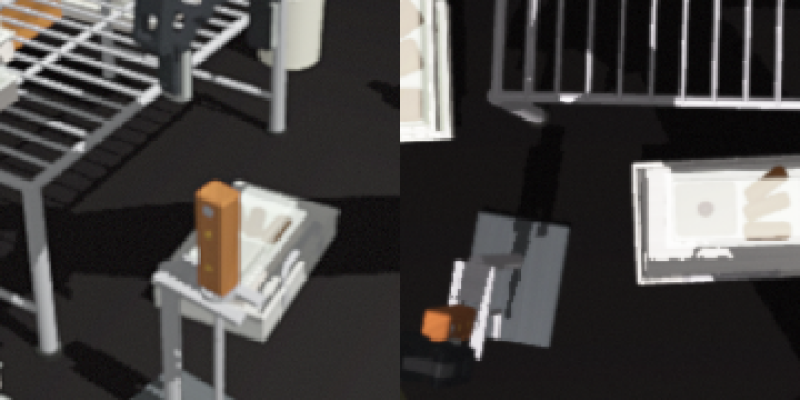

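The hook hangs upright in its fork, the hand is clear, and the tray is out with its meal box flat. Handing in.

```bash
python3 -c "
from rig import robot
print(robot.job_done())"
```

```text
the job is handed in; nothing more can be done
None
```

I handed the job in at about 31 s without seeing a verdict: by camera the tray stands about 4 cm clear in front of the rack with its meal box flat, and the hook hangs upright in its fork and is released; I overran the limit of 10 viewed pictures (15 viewed).

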